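# Touch along a row of sprung sample tubes

### The job

Check that the four purple-capped tubes in the white rack ride freely on their springs before the rack goes into the analyser: with closed fingertips go along the row from the green end of the rack, touching the caps one at a time from above so that each dips about 5 mm and springs back up. Press gently, never down to the stop; do not grip or lift anything or shove the rack, leave the pot, bottle and box beside it alone, and finish with the hand clear.

Things in the scene. Friction and masses are not known exactly. Their poses are not given: they have to be found in the camera images.
- rack: loose white plastic tube rack, 195 x 61 x 66 mm, about 0.9 kg, turned any way; origin at the centre of its underside, z up. Four tubes in a row along its x axis, at x = -60, -20, 20, 60 mm; the end block at -x is green, the one at +x is white. Upright tubes 13 mm thick with purple caps 17 mm across, 23 mm high, slightly domed; cap tops lie 108 mm above the bench, 42 mm above the end blocks
- rack_far_end (a point): centre of the top of the rack's white end block (the end away from the green one), 66 mm above the bench
- cap1 (a point): centre of the top of purple cap 1 (next to the green end, touched first), 108 mm above the bench when the tube is up; moves down with the tube
- cap2 (a point): centre of the top of purple cap 2 (second), 108 mm above the bench when the tube is up; moves down with the tube
- cap3 (a point): centre of the top of purple cap 3 (third), 108 mm above the bench when the tube is up; moves down with the tube
- cap4 (a point): centre of the top of purple cap 4 (next to the white end, touched last), 108 mm above the bench when the tube is up; moves down with the tube
- tube1 (a joint): how far tube 1 is pressed down: 0 m up (spring at rest) to 0.016 m at its bottom stop; the spring pushes back with about 0.4 N when it starts to move and 0.6 N more for every mm (about 3.4 N at 5 mm)
- tube2 (a joint): how far tube 2 is pressed down: 0 m up (spring at rest) to 0.016 m at its bottom stop; the spring pushes back with about 0.4 N when it starts to move and 0.6 N more for every mm (about 3.4 N at 5 mm)
- tube3 (a joint): how far tube 3 is pressed down: 0 m up (spring at rest) to 0.016 m at its bottom stop; the spring pushes back with about 0.4 N when it starts to move and 0.6 N more for every mm (about 3.4 N at 5 mm)
- tube4 (a joint): how far tube 4 is pressed down: 0 m up (spring at rest) to 0.016 m at its bottom stop; the spring pushes back with about 0.4 N when it starts to move and 0.6 N more for every mm (about 3.4 N at 5 mm)
- pot: loose lidded stainless steel pot, 66 mm across, 74 mm high with its knob, origin at the centre of its underside; bystander, 0.10 to 0.13 m to one side of the row
- reagent: loose amber reagent bottle with a white cap, 48 mm across, 95 mm high, origin at the centre of its underside; bystander, 0.10 to 0.13 m to the other side of the row
- kit: loose red cardboard test-kit box, 75 x 50 x 45 mm, origin at the centre of its underside; bystander on the same side as the bottle
Things that resemble listed ones, but are neither listed nor needed, are in the scene too. Several things look just like the rack: the one meant starts farthest to the robot's left.

How it is judged:
By the outcome, as a careful person would: the job done as asked, in the order asked, and still so for the second after the job is handed in, with the robot touching nothing.
It also fails if it takes over 45 s, if anything falls off the work surface, if the arm or the gripper's body presses on something with over 40 N, if the wrist force passes 120 N, or if a joint passes its speed limit or range.

### The arm

A 6-joint arm with a two-finger parallel gripper is mounted at the origin on the work surface. World frame = base frame: x ahead of the robot, y to its left, z up, the work surface at z = 0. Lengths are in m, angles in rad, forces in N, time in s.
With the tool pointing down it reaches from about 0.35 to 0.775 m from the base axis. Payload 7.3 kg.
Tool frame: the origin (TCP) lies at the very end of the fingers, on their centre line; the grasp point (between the pads) lies 19 mm behind it; z points along the fingers, y is the direction in which the jaws open and shut (so a half turn about z gives the same grasp; the last joint's range is limited). The gripper opens to 92 mm and grips with 3 to 60 N. Pads are 19 mm wide; open, the fingers measure 130 mm over their backs; the gripper's body (75 mm by 190 mm) begins 47 mm behind the grasp point.
Start: joints at [-1.333, 0.342, 1.524, -0, 1.275, -0.146], TCP at [0.197, -0.487, 0.227] pointing down, gripper open.
Joint ranges: [-2.53, 2.53], [-0.77, 2.02], [0.04, 2.7], [-1, 4.14], [0.28, 2.66], [-3.11, 3.11]. Speed limits (rad/s): [2.57, 2.57, 3.14, 3.14, 3.14, 3.14].

### API

Orientations are given as [roll, pitch, yaw] about the fixed x, y, z axes, in that order (R = Rz(yaw) Ry(pitch) Rx(roll)).
In Python, from cell import monitor, eyes, order gives the robot as it stands. The module is installed in compiled form; this text tells all that it offers.
- The arm moves only by the tool carry_out, never from a script. Its argument "targets" is a list of rows, each a list of 2 entries, a list of its own where there are three numbers: the shift along the tool's x, y, z in m, then the turn about the tool's z in rad. In form: [[[dx, dy, dz], twist], ...]. A call has 1 to 10 rows; each row shifts and turns the pose as measured when the row begins, along the tool's axes as they then stand; what a row does not reach is not made up. A row lasts 1/8 s, in which the tool goes at most 62.5 mm and 10.7 degrees, less where a joint would pass 70% of its speed; a pose out of reach is approached as far as the arm can. A call is refused whole if a number of a shift passes 0.0625 or a number of a turn 0.188, either way. A call with a gripper value outside its range is refused whole. "fingers" is the closure, from 0 (fully open) to 1 (shut), set as the call begins (left out, the last holds). The fingers move at their own pace and stop on an object; "grip_force" is the grip in N (left out, the last holds). Time passes only in rows, so rows that do not move let the fingers close. It gives the time, the measured TCP pose, the force and the opening at its end, in the units of the state.
- monitor.observe(): the state, without advancing time (a new reading comes with each control period).
- eyes.read_camera(name): name is "scene" or "side" or "wrist"; returns the picture (480x640x3 uint8, red, green, blue); there is no depth.
- eyes.camera_info(name): a dict with "K" (3x3 intrinsics, pixels), "rvec" (rotation vector, rad) and "tvec" (3), from world to camera coordinates, as OpenCV has them. Camera axes: x right, y down, z forward; pixel columns grow to the right and rows downward; lengths in m; the calibration is good to about 2 mm. A picture is of the moment at which its call begins: read the wrist's pose just before it. camera_info takes no time and is no camera call; for the wrist camera it gives the pose at the moment of the call.
- order.hand_in(): hands the job in, once; it reports no verdict.
The state is a dict: "time": time; "qpos": joint angles; "qvel": joint speeds; "joint_efforts": joint torques, N m; "tool_pos": TCP position; "tool_rot": TCP orientation; "contact_force": force on the tool from outside, world axes, zero at the start; "torque": the same for the moment, N m; "opening": finger opening in m.
Only numpy, scipy, OpenCV 4.12 (cv2) and the standard library are available. Lean on these libraries where they do the work, as an engineer would, in place of code of your own. Each camera call takes 0.05 s, during which the arm holds its last target.

## Working session

There is one attempt and no reset: what is moved stays moved. The work goes in short steps, Python scripts to look and compute and a tool call to move; the robot and the scene stay as the last step left them, time stands still between calls to the robot, and variables do not carry over. Pictures are saved under pics/ and viewed, and the job is handed in when it is done.

Besides the shell and the picture viewer there is one more tool, called after "Request:" by a JSON object that holds its "api" and its "payload". carry_out: Moves the arm, as the interface text tells. Its arguments: {"type":"object","properties":{"targets":{"type":"array","items":{"type":"array"}},"fingers":{"type":"number"},"grip_force":{"type":"number"}},"required":["targets"]}

```bash
mkdir -p pics; python3 - <<'E'
from cell import monitor, eyes, order
import cv2
s=monitor.observe(); print(s)
for n in("scene","side"):
    im=eyes.read_camera(n); cv2.imwrite(f"pics/{n}0.png",im[:,:,::-1]); 
    print(n,eyes.camera_info(n))
E
```

```text
{'time': 0.0, 'qpos': array([-1.33298873e+00,  3.42719078e-01,  1.52504004e+00, -1.01862954e-05,
        1.27539897e+00, -1.46008140e-01]), 'qvel': array([ 5.34761887e-04,  1.19375958e-03, -1.76256976e-03,  6.61841203e-04,
       -1.01818139e-06,  2.32504383e-03]), 'joint_efforts': array([ 3.84647910e-05, -4.31238055e+01, -2.44224715e+01,  7.17138383e-02,
        5.57273731e-02, -1.25656666e-04]), 'tool_pos': array([ 0.19650621, -0.48638527,  0.22603882]), 'tool_rot': array([-3.14004245e+00, -2.18118798e-04,  3.83818539e-01]), 'contact_force': array([1.06111291, 1.04377725, 0.8179146 ]), 'torque': array([-0.04222985, -0.03926683, -0.01666842]), 'opening': 0.09165680425690839}
scene {'K': array([[479.71861714,   0.        , 328.15023682],
       [  0.        , 479.71861714, 236.72777828],
       [  0.        ,   0.        ,   1.        ]]), 'rvec': array([ 1.31358045,  2.29622689, -0.88220259]), 'tvec': array([ 0.33240609, -0.23296431,  1.1315814 ])}
side {'K': array([[448.89187062,   0.        , 323.78310312],
       [  0.        , 448.89187062, 242.77808526],
       [  0.        ,   0.        ,   1.        ]]), 'rvec': array([ 2.27974536, -0.44025459,  0.16675998]), 'tvec': array([-0.5363149 ,  0.1638623 ,  0.68443697])}
```

View pics/scene0.png

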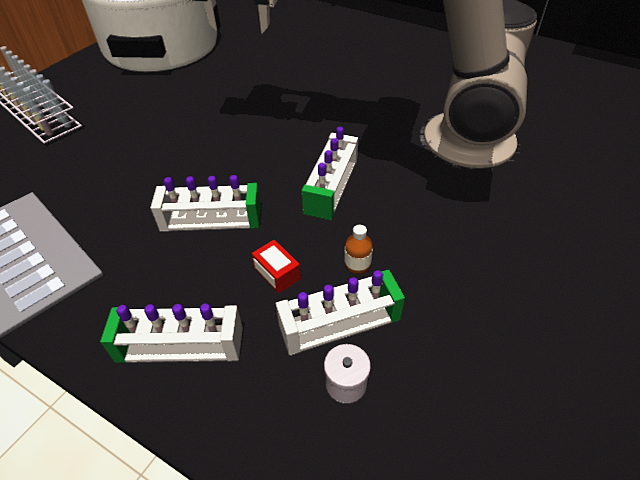

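View pics/side0.png

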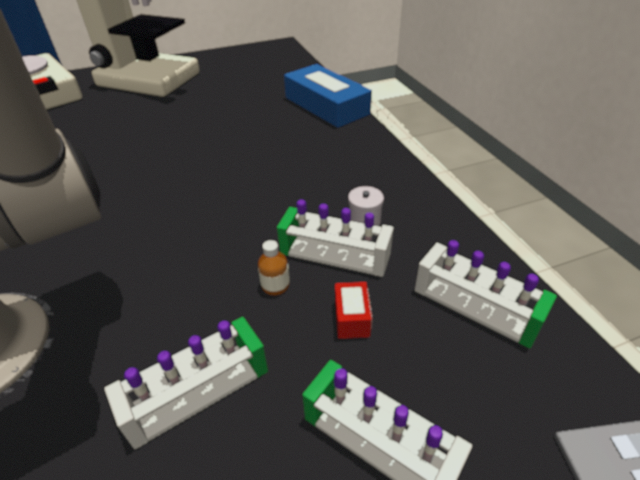

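The scene view shows four similar racks, with caps at about (340,131)-(322,169), (169,184)-(234,182), (123,312)-(206,311) and (303,300)-(377,278). I'll locate all of them.

```bash
cat > h.py <<'E'
import cv2, numpy as np
from cell import monitor, eyes
def mask(im,kind):
    h=cv2.cvtColor(im,cv2.COLOR_RGB2HSV)
    if kind=='purple': return cv2.inRange(h,(125,110,40),(150,255,255))
    return cv2.inRange(h,(50,120,50),(75,255,255))
def blobs(im,kind,amin=30):
    n,l,st,c=cv2.connectedComponentsWithStats(mask(im,kind))
    return [(c[i],st[i,4]) for i in range(1,n) if st[i,4]>=amin]
def ray(info,uv):
    R=cv2.Rodrigues(info['rvec'])[0]; C=-R.T@info['tvec'].ravel()
    d=R.T@np.linalg.inv(info['K'])@np.array([uv[0],uv[1],1.]); return C,d/np.linalg.norm(d)
def onz(info,uv,z):
    C,d=ray(info,uv); return C+d*(z-C[2])/d[2]
def proj(info,P):
    return cv2.projectPoints(np.array(P,float).reshape(-1,3),info['rvec'],info['tvec'],info['K'],None)[0][:,0]
E
python3 - <<'E'
from h import *
np.set_printoptions(precision=4,suppress=True)
for n in("scene","side"):
    im=cv2.imread(f"pics/{n}0.png")[:,:,::-1].copy(); info=eyes.camera_info(n)
    for k,z in(("purple",.0965),("green",.05)):
        for c,a in blobs(im,k): print(n,k,c,a,onz(info,c,z)[:2])
E
```

```text
scene purple [334.0577 143.8385] 260 [ 0.2903 -0.2004]
scene purple [321.5368 169.0737] 95 [ 0.3696 -0.1819]
scene purple [233.7647 181.1597] 119 [ 0.481  -0.3046]
scene purple [168.6639 183.4016] 122 [ 0.5465 -0.4045]
scene purple [190.3967 182.7851] 121 [ 0.525 -0.371]
scene purple [212.0513 182.0427] 117 [ 0.5032 -0.3377]
scene purple [376.5918 277.5102] 147 [0.5467 0.0237]
scene purple [352.4726 284.5616] 146 [ 0.5772 -0.0019]
scene purple [327.6959 292.0473] 148 [ 0.6082 -0.0274]
scene purple [302.4706 299.5425] 153 [ 0.6388 -0.0528]
scene purple [205.9512 310.9939] 164 [ 0.7268 -0.1633]
scene purple [123.4277 312.3353] 173 [ 0.7894 -0.2654]
scene purple [150.8772 311.7895] 171 [ 0.7685 -0.2316]
scene purple [178.4667 311.4242] 165 [ 0.7476 -0.1973]
scene green [251.7016 204.4601] 439 [ 0.4784 -0.2724]
scene green [316.87   201.4644] 900 [ 0.4088 -0.1696]
scene green [392.8217 294.4793] 628 [0.531  0.0487]
scene green [111.4474 335.9334] 646 [ 0.8146 -0.2851]
side purple [301.3538 205.6615] 130 [0.5458 0.0239]
side purple [323.1522 209.7536] 138 [ 0.5764 -0.0012]
side purple [34
[... 247 characters left out ...]
0.2325]
side purple [530.9055 281.3333] 201 [ 0.7892 -0.2669]
side purple [224.0518 328.4456] 193 [ 0.3665 -0.1827]
side purple [195.2596 343.4615] 208 [ 0.3274 -0.192 ]
side purple [164.7371 359.2759] 232 [ 0.2884 -0.2011]
side purple [132.452 376.076] 250 [ 0.2494 -0.2103]
side purple [340.4641 377.9378] 209 [ 0.4794 -0.306 ]
side purple [369.8093 395.8279] 215 [ 0.5017 -0.3395]
side purple [400.944  415.1379] 232 [ 0.5235 -0.3731]
side purple [434.1839 435.7701] 261 [ 0.5453 -0.4065]
side green [286.036  229.0667] 555 [0.5156 0.0278]
side green [537.965 317.597] 856 [ 0.792  -0.2985]
side green [250.9288 344.4166] 941 [ 0.3954 -0.1866]
side green [319.022  389.7569] 1090 [ 0.4586 -0.286 ]
```

```bash
python3 - <<'E'
import cv2
im=cv2.imread("pics/scene0.png")[210:410,250:430]
cv2.imwrite("pics/crop1.png",cv2.resize(im,None,fx=3,fy=3,interpolation=cv2.INTER_CUBIC))
E
```

```text
(no output)
```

View pics/crop1.png

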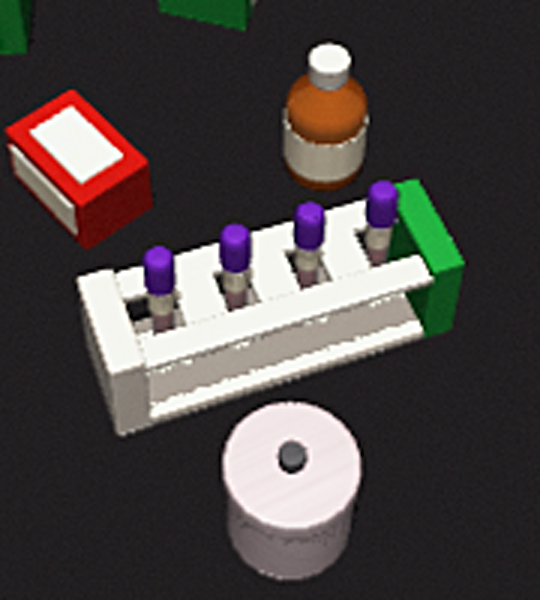

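Candidate racks by cap-row centre, with scene pixels:

| Scene pixel | x (m) | y (m) |
|---|---|---|
| (331,150) | 0.31 | -0.195 |
| (201,182) | 0.51 | -0.355 |
| (165,312) | 0.76 | -0.215 |
| (340,288) | 0.59 | -0.015 |

The last has the largest y, so it is farthest to the robot's left. The crop shows it between the pot and the bottle, with its green end at cap (377,278), which is cap1. I'll move above it with the fingers shut.

Request:
{"api": "carry_out", "payload": {"targets": [[[0.0516,-0.0342,0],0],[[0.0516,-0.0342,0],0],[[0.0516,-0.0342,0],0],[[0.0516,-0.0342,0],0],[[0.0516,-0.0342,0],0],[[0.0516,-0.0342,0],0],[[0.0516,-0.0342,0],0],[[0.0516,-0.0342,0],0]], "fingers": 1, "grip_force": 5}}

```text
time: 1.1
tool_pos: [0.4792, -0.0753, 0.2245]
tool_rot: [-3.138, 0.0, 0.374]
contact_force: [0.8, -0.6, 0.7]
opening: 0.0164
```

Request:
{"api": "carry_out", "payload": {"targets": [[[0,0,0],0.18],[[0,0,0],0.18],[[0,0,0],0.18],[[0,0,0],0.18],[[0,0,0],0.18],[[0,0,0],0.18]]}}

```text
time: 1.85
tool_pos: [0.4799, -0.0692, 0.2218]
tool_rot: [3.141, 0.009, -0.73]
contact_force: [-0.2, -0.3, -0.2]
opening: 0.0009
```

Request:
{"api": "carry_out", "payload": {"targets": [[[-0.0032,-0.0284,0],-0.03],[[-0.0032,-0.0284,0.01],0],[[-0.0032,-0.0284,0.02],0],[[-0.003,-0.0284,0.02],0],[[0,0,0.015],0],[[0,0,0],0]]}}

```text
time: 2.6
tool_pos: [0.5442, 0.0275, 0.1532]
tool_rot: [3.139, 0.011, -0.703]
contact_force: [-0.9, 0.8, 0.8]
opening: 0.0007
```

```bash
cat > w.py <<'E'
from h import *
np.set_printoptions(precision=4,suppress=True)
import sys
C=np.array([[.5463,.0238],[.5768,-.0017],[.6075,-.0275],[.6380,-.0534]])
def rel(i):
    s=monitor.observe(); p=s['tool_pos']; R=cv2.Rodrigues(np.zeros(3))[0]
    r,pt,y=s['tool_rot']; 
    from scipy.spatial.transform import Rotation as Ro
    R=Ro.from_euler('xyz',[r,pt,y]).as_matrix()
    d=R.T@(np.r_[C[i-1],.108]-p)
    print('t',round(s['time'],3),'tcp',p,'rot',s['tool_rot'],'F',s['contact_force'],'to cap top (tool)',d,'yaw err',-.6985-y,'open',s['opening'])
E
python3 - <<'E'
from w import *
rel(1)
for n in("side","scene","wrist"):
    cv2.imwrite(f"pics/{n}1.png",eyes.read_camera(n)[:,:,::-1])
E
```

```text
t 2.6 tcp [0.5442 0.0275 0.1532] rot [ 3.1386  0.0113 -0.7026] F [-0.8689  0.8458  0.7906] to cap top (tool) [0.0046 0.0013 0.0451] yaw err 0.0040845768508502855 open 0.0006809059641899641
```

View pics/side1.png

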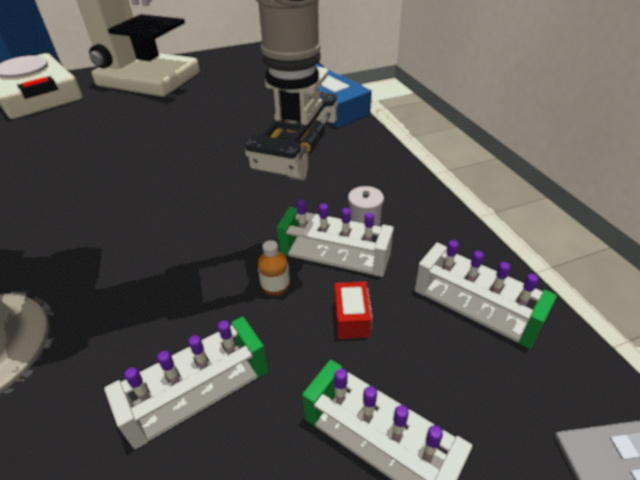

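View pics/wrist1.png

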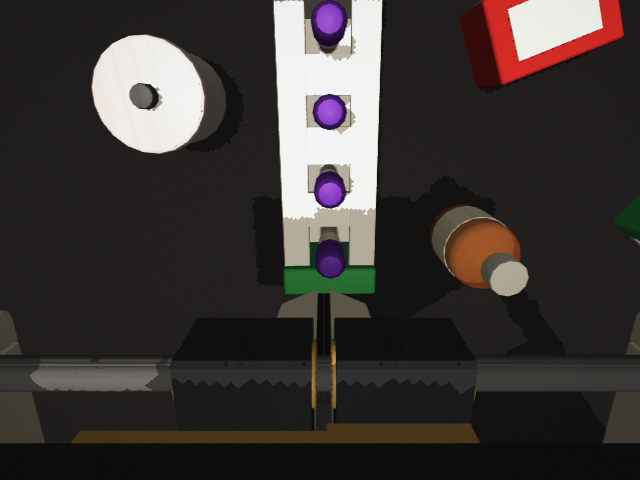

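View pics/scene1.png

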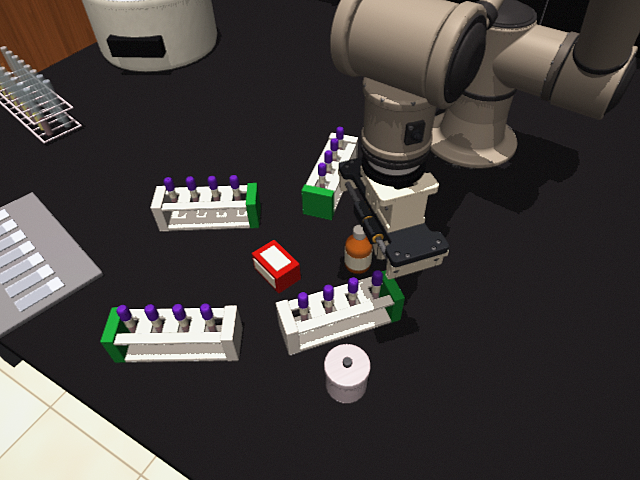

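```bash
python3 - <<'E'
from w import *
s=monitor.observe()
for n in("side","scene","wrist"):
    i=eyes.camera_info(n); 
    P=np.vstack([s['tool_pos'],np.c_[C,[.108]*4],np.c_[C,[.0965]*4]]); print(n,proj(i,P).round(1).tolist())
    im=cv2.imread(f"pics/{n}1.png")
    if n!="wrist":
        u,v=proj(i,s['tool_pos'])[0].astype(int); cv2.imwrite(f"pics/{n}1c.png",cv2.resize(im[v-70:v+80,u-90:u+90],None,fx=3.3,fy=3.3))
im=cv2.imread("pics/wrist1.png")[:,:,::-1].copy(); i=eyes.camera_info("wrist")
for c,a in blobs(im,"purple"): print(c,a,onz(i,c,.104))
E
```

```text
side [[298.6, 176.3], [301.3, 200.3], [323.3, 204.5], [346.1, 208.9], [369.5, 213.5], [301.6, 205.6], [323.5, 209.9], [346.0, 214.3], [369.1, 218.9]]
scene [[382.0, 253.3], [377.3, 272.8], [353.0, 279.9], [327.8, 287.2], [302.0, 294.5], [376.8, 277.4], [352.7, 284.4], [327.9, 291.7], [302.4, 299.0]]
wrist [[321.1, 313.9], [325.1, 266.9], [324.6, 194.2], [324.3, 111.3], [324.4, 17.1], [325.0, 259.3], [324.6, 189.8], [324.3, 111.1], [324.3, 22.2]]
[328.3322  20.9534] 1222 [ 0.6362 -0.0542  0.104 ]
[329.0387 111.3669] 905 [ 0.606  -0.0292  0.104 ]
[329.2197 189.4361] 892 [ 0.5765 -0.0046  0.104 ]
[329.8049 258.4566] 933 [0.5472 0.0197 0.104 ]
```

```bash
python3 - <<'E'
import cv2,numpy as np
a=[cv2.imread(f"pics/{n}1c.png") for n in("side","scene")]
a=[cv2.resize(x,(400,330)) for x in a]
cv2.imwrite("pics/pair1.png",np.hstack(a))
E
```

```text
(no output)
```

View pics/pair1.png

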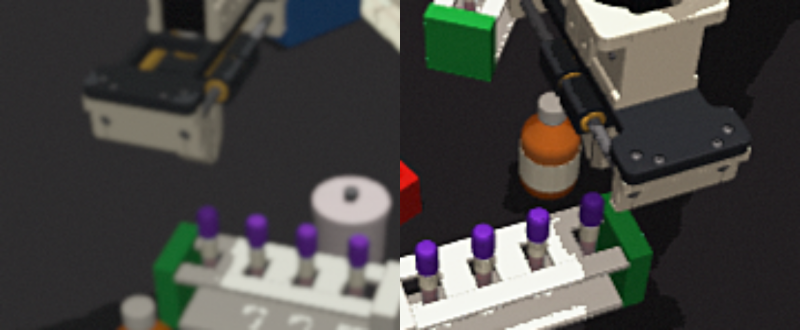

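The side and scene crops show the closed fingertips over cap1. The wrist view puts the caps at column 329 and the finger slit at column 323, so the offset is only 2-3 mm. I'll correct for it and come down to just above cap1.

Request:
{"api": "carry_out", "payload": {"targets": [[[0.0023,0.001,0.015],0],[[0.0023,0.001,0.015],0],[[0,0,0.005],0],[[0,0,0],0],[[0,0,0],0]]}}

```text
time: 3.38
tool_pos: [0.5477, 0.0209, 0.1189]
tool_rot: [-3.141, 0.006, -0.706]
contact_force: [-0.1, -0.4, -0.7]
opening: 0.0003
```

```bash
sed -i 's/^def rel/C=C+np.array([-.0007,-.0009])\ndef rel/' w.py; python3 - <<'E'
from w import *
rel(1)
E
```

```text
t 3.375 tcp [0.5477 0.0209 0.1189] rot [-3.141   0.0062 -0.7057] F [-0.1099 -0.3836 -0.6977] to cap top (tool) [-0.0028 -0.0001  0.0109] yaw err 0.007192068426037923 open 0.0002987726099038118
```

Request:
{"api": "carry_out", "payload": {"targets": [[[0,0,0],0]]}}

```text
time: 3.5
tool_pos: [0.5479, 0.021, 0.1191]
tool_rot: [-3.141, 0.006, -0.706]
contact_force: [-0.3, -0.1, -0.4]
opening: 0.0003
```

Request:
{"api": "carry_out", "payload": {"targets": [[[-0.002,0,0.004],0],[[0,0,0.003],0],[[0,0,0],0]]}}

```text
time: 3.88
tool_pos: [0.5464, 0.0226, 0.1121]
tool_rot: [-3.14, 0.005, -0.705]
contact_force: [-0.8, 0.2, 1.0]
opening: 0.0007
```

Request:
{"api": "carry_out", "payload": {"targets": [[[0,0,0.003],0],[[0,0,0.003],0],[[0,0,0.001],0]]}}

```text
time: 4.25
tool_pos: [0.5466, 0.0226, 0.105]
tool_rot: [-3.14, 0.005, -0.705]
contact_force: [-1.1, -0.3, 1.9]
opening: 0.0005
```

```bash
python3 - <<'E'
from w import *
rel(1)
cv2.imwrite("pics/side2.png",eyes.read_camera("side")[:,:,::-1])
rel(1)
b=cv2.imread("pics/side2.png");a=cv2.imread("pics/side0.png")
cv2.imwrite("pics/pair2.png",np.hstack([cv2.resize(x[160:260,270:400],None,fx=3,fy=3) for x in(a,b)]))
E
```

```text
t 4.25 tcp [0.5466 0.0226 0.105 ] rot [-3.1399  0.0047 -0.7053] F [-1.0713 -0.3057  1.9288] to cap top (tool) [-0.0009  0.0004 -0.003 ] yaw err 0.006758190785677409 open 0.0005301039265277704
t 4.3 tcp [0.5466 0.0226 0.105 ] rot [-3.1399  0.0047 -0.7053] F [-0.2583 -0.6286  1.6767] to cap top (tool) [-0.0009  0.0004 -0.003 ] yaw err 0.006778115459408984 open 0.0004490459194676724
```

View pics/pair2.png

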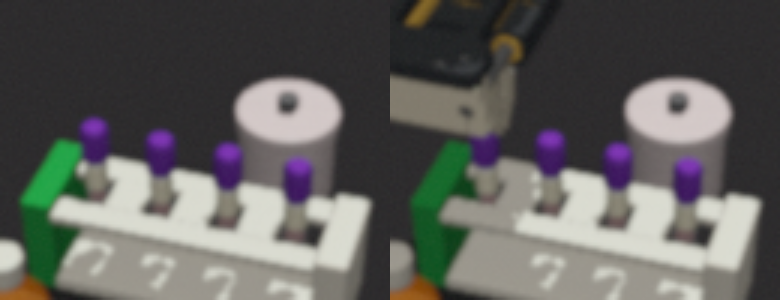

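The side view shows cap1 (about (302,205)) under the fingertip. The TCP height gives a 3 mm dip and the force is about 2 N, so height and spring agree. I'll go 2 mm further.

Request:
{"api": "carry_out", "payload": {"targets": [[[0,0,0.002],0],[[0,0,0.0003],0]]}}

```text
time: 4.55
tool_pos: [0.5467, 0.0226, 0.1029]
tool_rot: [-3.14, 0.004, -0.705]
contact_force: [-1.4, 0.8, 3.5]
opening: 0.0006
```

```bash
python3 - <<'E'
from w import *
for k in range(4):
    s=monitor.observe(); print(s['tool_pos'],s['contact_force']); eyes.read_camera("side")
E
```

```text
[0.5467 0.0226 0.1029] [-1.4331  0.824   3.4994]
[0.5466 0.0226 0.103 ] [-0.6992  0.1088  3.8723]
[0.5466 0.0226 0.103 ] [-1.084   0.4669  3.5827]
[0.5467 0.0226 0.103 ] [-1.2175 -0.8822  2.9288]
```

Cap1 has dipped 5 mm at 3.5 N. I'll lift straight up, check the cap springs back, and move on to cap2.

Request:
{"api": "carry_out", "payload": {"targets": [[[0,0,-0.006],0],[[0,0,-0.01],0],[[0,0,-0.006],0],[[0.015,0,0],0],[[0.02,0,0],0],[[0.004,0,0],0],[[0,0,0],0]]}}

```text
time: 5.62
tool_pos: [0.5786, -0.0048, 0.126]
tool_rot: [-3.14, 0.004, -0.706]
contact_force: [-0.7, -0.8, 0.9]
opening: 0.0003
```

```bash
cat > chk.py <<'E'
from w import *
import sys
k=int(sys.argv[1]); rel(k)
im=eyes.read_camera("side"); cv2.imwrite(f"pics/side_c{k}.png",im[:,:,::-1])
print([ (c.round(1).tolist(),int(a)) for c,a in blobs(im,"purple",15) if c[1]<230 and c[0]<400])
im=eyes.read_camera("scene")
print([ (c.round(1).tolist(),int(a)) for c,a in blobs(im,"purple",15) if 260<c[1]<305 and c[0]>280])
E
python3 chk.py 2
```

```text
t 5.625 tcp [ 0.5786 -0.0048  0.126 ] rot [-3.1396  0.0038 -0.7055] F [-0.7479 -0.8313  0.9146] to cap top (tool) [-0.0032  0.      0.018 ] yaw err 0.007038434973219654 open 0.00034440397829314166
[([301.3, 205.9], 122), ([323.0, 210.2], 129), ([345.4, 214.2], 130), ([368.9, 219.2], 106)]
[([328.0, 292.0], 156), ([302.5, 299.5], 153)]
```

Cap1 is back at (301.3,205.9) against (301.4,205.7) at the start, and the rack has not moved. Now cap2.

Request:
{"api": "carry_out", "payload": {"targets": [[[-0.003,0,0.006],0],[[0,0,0.007],0],[[0,0,0],0],[[0,0,0.003],0],[[0,0,0.003],0],[[0,0,0.001],0]]}}

```text
time: 6.48
tool_pos: [0.5749, -0.0012, 0.1049]
tool_rot: [-3.14, 0.005, -0.704]
contact_force: [-0.3, -0.2, 2.2]
opening: 0.0007
```

Request:
{"api": "carry_out", "payload": {"targets": [[[0,0,0.0018],0],[[0,0,0.0002],0]]}}

```text
time: 6.72
tool_pos: [0.5749, -0.0013, 0.1032]
tool_rot: [-3.14, 0.004, -0.704]
contact_force: [-1.2, 0.4, 3.5]
opening: 0.0003
```

```bash
python3 chk.py 2; python3 -c "
from w import *
rel(2)"
```

```text
t 6.725 tcp [ 0.5749 -0.0013  0.1032] rot [-3.1397  0.0043 -0.7039] F [-1.2113  0.4493  3.5449] to cap top (tool) [ 0.0017  0.0003 -0.0048] yaw err 0.005351823117750398 open 0.0003031069000983945
[([301.4, 210.0], 45), ([345.4, 214.1], 127), ([323.3, 214.8], 70), ([368.9, 219.2], 106)]
[([327.9, 292.0], 153), ([349.6, 290.4], 30), ([302.5, 299.5], 153)]
t 6.825 tcp [ 0.5749 -0.0012  0.1032] rot [-3.1398  0.0043 -0.7038] F [-1.2468 -0.1397  3.1322] to cap top (tool) [ 0.0018  0.0003 -0.0048] yaw err 0.0052911624392691925 open 0.0006882321976324399
```

```bash
python3 -c "
import cv2
b=cv2.imread('pics/side_c2.png');cv2.imwrite('pics/c2.png',cv2.resize(b[140:260,260:400],None,fx=4,fy=4))"
```

```text
(no output)
```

View pics/c2.png

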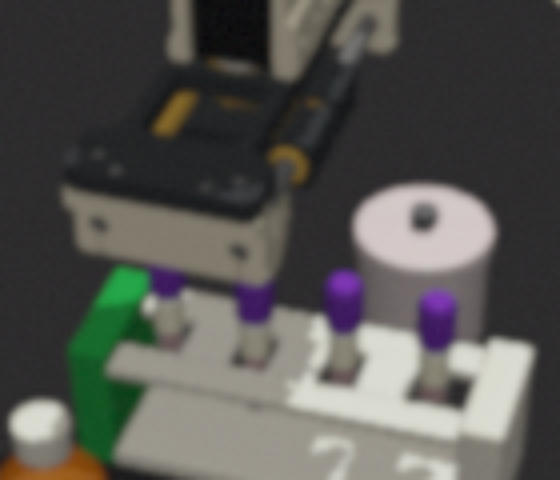

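```bash
python3 - <<'E'
from w import *
from scipy.spatial.transform import Rotation as Ro
s=monitor.observe();R=Ro.from_euler('xyz',s['tool_rot']).as_matrix()
i=eyes.camera_info("side")
for o in([.0375,.095,-.066],[-.0375,.095,-.066],[.0095,.019,0],[-.0095,.019,0],[.0095,-.019,0]): print(o,((proj(i,s['tool_pos']+R@o)[0]-[260,140])*4).round())
E
```

```text
[0.0375, 0.095, -0.066] [258. 299.]
[-0.0375, 0.095, -0.066] [ 65. 260.]
[0.0095, 0.019, 0] [256. 299.]
[-0.0095, 0.019, 0] [213. 290.]
[0.0095, -0.019, 0] [284. 245.]
```

The tan plate is the near end of the gripper body: its projected corners match, and it sits 66 mm higher. So it only hides cap1, and nothing touches there. Cap2 has dipped 4.8 mm at about 3.4 N. On to cap3.

Request:
{"api": "carry_out", "payload": {"targets": [[[0,0,-0.006],0],[[0,0,-0.01],0],[[0,0,-0.006],0],[[0.015,0,0],0],[[0.02,0,0],0],[[0.004,0,0],0],[[0,0,0],0]]}}

```text
time: 7.7
tool_pos: [0.6072, -0.0286, 0.1265]
tool_rot: [-3.139, 0.003, -0.704]
contact_force: [-0.6, 0.0, 0.0]
opening: 0.0005
```

```bash
python3 chk.py 3
```

```text
t 7.7 tcp [ 0.6072 -0.0286  0.1265] rot [-3.1392  0.003  -0.7042] F [-0.6304  0.0346  0.0351] to cap top (tool) [-0.0004  0.0001  0.0185] yaw err 0.005684265150776802 open 0.0004945834640584859
[([301.2, 205.7], 127), ([323.0, 210.2], 127), ([345.3, 214.8], 119), ([368.9, 219.1], 107)]
[([380.6, 274.2], 18), ([302.5, 299.5], 153)]
```

Caps 1 and 2 are back up, at (301.2,205.7) and (323.0,210.2). Now cap3.

Request:
{"api": "carry_out", "payload": {"targets": [[[0,0,0.006],0],[[0,0,0.007],0],[[0,0,0],0],[[0,0,0.003],0],[[0,0,0.003],0],[[0,0,0.001],0]]}}

```text
time: 8.55
tool_pos: [0.606, -0.0272, 0.1053]
tool_rot: [-3.14, 0.004, -0.702]
contact_force: [-1.4, 0.5, 1.7]
opening: 0.0007
```

Request:
{"api": "carry_out", "payload": {"targets": [[[0,0,0.0021],0],[[0,0,0.0002],0]]}}

```text
time: 8.8
tool_pos: [0.6061, -0.0272, 0.1034]
tool_rot: [-3.139, 0.003, -0.703]
contact_force: [-1.4, 0.3, 3.0]
opening: 0.0007
```

```bash
python3 chk.py 3; python3 -c "
from w import *
rel(3)"
```

```text
t 8.8 tcp [ 0.6061 -0.0272  0.1034] rot [-3.1393  0.0034 -0.7025] F [-1.4319  0.3324  2.9913] to cap top (tool) [ 0.0013  0.0004 -0.0046] yaw err 0.004014801381327593 open 0.0007204851876189688
[([300.7, 206.0], 109), ([323.0, 214.0], 49), ([368.8, 219.2], 105), ([345.2, 219.6], 65)]
[([378.2, 275.2], 79), ([302.5, 299.5], 153)]
t 8.9 tcp [ 0.6061 -0.0272  0.1035] rot [-3.1393  0.0033 -0.7025] F [-1.8165  0.1924  3.7252] to cap top (tool) [ 0.0013  0.0004 -0.0045] yaw err 0.004010372505883653 open 0.00024490370678160686
```

Request:
{"api": "carry_out", "payload": {"targets": [[[0,0,0.0006],0],[[0,0,0],0]]}}

```text
time: 9.15
tool_pos: [0.6061, -0.0272, 0.1032]
tool_rot: [-3.139, 0.003, -0.702]
contact_force: [-1.1, 0.2, 3.9]
opening: 0.0004
```

Request:
{"api": "carry_out", "payload": {"targets": [[[0,0,-0.006],0],[[0,0,-0.01],0],[[0,0,-0.006],0],[[0.015,0,0],0],[[0.02,0,0],0],[[0.004,0,0],0],[[0,0,0],0]]}}

```text
time: 10.02
tool_pos: [0.6367, -0.0526, 0.1275]
tool_rot: [-3.138, 0.002, -0.702]
contact_force: [-0.6, 0.3, 0.6]
opening: 0.0007
```

```bash
python3 chk.py 4
```

```text
t 10.025 tcp [ 0.6367 -0.0526  0.1275] rot [-3.1385  0.0025 -0.7021] F [-0.6388  0.3338  0.6451] to cap top (tool) [0.0016 0.0009 0.0195] yaw err 0.00364500382454247 open 0.0007217112606583282
[([301.3, 205.6], 130), ([323.0, 209.9], 133), ([345.3, 214.7], 117), ([368.7, 219.7], 105)]
[([376.6, 277.5], 147), ([353.9, 284.0], 99)]
```

Cap3 dipped 4.8 mm at about 3.7 N and sprang back, and caps 1-3 are all up. Now cap4.

Request:
{"api": "carry_out", "payload": {"targets": [[[0.002,0,0.006],0],[[0,0,0.007],0],[[0,0,0.001],0],[[0,0,0.003],0],[[0,0,0.003],0],[[0,0,0.001],0]]}}

```text
time: 10.88
tool_pos: [0.6373, -0.0527, 0.1052]
tool_rot: [-3.139, 0.003, -0.701]
contact_force: [-0.5, 0.2, 2.6]
opening: 0.0006
```

Request:
{"api": "carry_out", "payload": {"targets": [[[0,0,0.0022],0],[[0,0,0.0004],0]]}}

```text
time: 11.12
tool_pos: [0.6374, -0.0527, 0.1031]
tool_rot: [-3.139, 0.003, -0.701]
contact_force: [-1.3, -0.8, 4.1]
opening: 0.0006
```

```bash
python3 chk.py 4; python3 -c "
from w import *
rel(4)"
```

```text
t 11.125 tcp [ 0.6374 -0.0527  0.1031] rot [-3.1386  0.0027 -0.7008] F [-1.256  -0.7753  4.1338] to cap top (tool) [ 0.001   0.0013 -0.0049] yaw err 0.002316519530885075 open 0.0005728073037619221
[([301.3, 205.6], 130), ([323.1, 209.8], 135), ([345.3, 218.7], 48), ([368.3, 224.1], 65)]
[([376.6, 277.5], 147), ([352.5, 284.6], 144)]
t 11.225 tcp [ 0.6374 -0.0527  0.1032] rot [-3.1386  0.0028 -0.7008] F [-1.9466 -0.3329  3.2317] to cap top (tool) [ 0.001   0.0013 -0.0048] yaw err 0.0022584488238927003 open 0.0009823030154868769
```

Cap4 has dipped 4.9 mm at about 3.7 N. I'll lift well clear.

Request:
{"api": "carry_out", "payload": {"targets": [[[0,0,-0.006],0],[[0,0,-0.01],0],[[0,0,-0.03],0],[[0,0,-0.04],0],[[0,0,-0.04],0],[[-0.04,0,-0.01],0],[[-0.05,0,0],0],[[-0.05,0,0],0],[[-0.04,0,0],0],[[0,0,0],0]]}}

```text
time: 12.48
tool_pos: [0.4969, 0.0654, 0.2483]
tool_rot: [-3.134, -0.002, -0.702]
contact_force: [0.1, 0.1, -1.1]
opening: 0.0004
```

Request:
{"api": "carry_out", "payload": {"targets": [[[0,0,0],0],[[0,0,0],0]]}}

```text
time: 12.72
tool_pos: [0.4983, 0.0646, 0.249]
tool_rot: [-3.133, -0.004, -0.703]
contact_force: [0.7, -0.2, -0.2]
opening: 0.0006
```

```bash
python3 chk.py 4; python3 - <<'E'
from h import *
print(monitor.observe()['qvel'].round(4))
a=[eyes.read_camera(n)[:,:,::-1] for n in("side","scene")]
cv2.imwrite("pics/fin.png",np.hstack([cv2.resize(x,(400,300)) for x in a]))
E
```

```text
t 12.725 tcp [0.4983 0.0646 0.249 ] rot [-3.1334 -0.0037 -0.7026] F [ 0.7274 -0.2211 -0.1865] to cap top (tool) [0.1824 0.0021 0.1417] yaw err 0.004145211455194642 open 0.0006017532619446048
[([301.4, 205.7], 130), ([323.2, 209.8], 138), ([345.4, 214.2], 128), ([368.9, 219.2], 106)]
[([376.6, 277.5], 147), ([352.5, 284.6], 148), ([327.7, 292.0], 148), ([302.5, 299.5], 153)]
[0.0012 0.003  0.0079 0.0002 0.0001 0.0023]
```

View pics/fin.png

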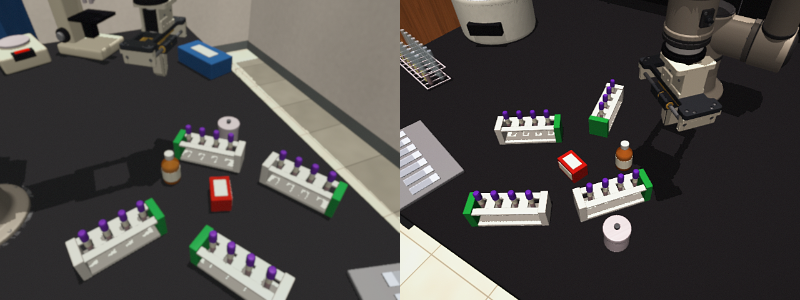

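The hand is clear at z = 0.25 m. All four caps are back at their starting pixels in both views, and the rack, pot, bottle and box look unmoved. I'll hand in.

```bash
python3 -c "
from cell import order; print(order.hand_in())"
```

```text
the job is handed in; nothing more can be done
None
```

I pressed all four caps of the leftmost rack once each with closed fingertips, starting from the green end, and all four sprang back up. The dips were 5.0, 4.8, 4.8 and 4.9 mm by tool height, with about 3–4 N of spring force each, far from the 16 mm stop.

In the last pictures every cap was within about 0.3 px of its starting pixel in both fixed views. The rack, pot, bottle and box looked unmoved. The hand was clear at z = 0.25 m, with the clock at about 13 s of the 45 s allowed.

- **Wrist camera:** it put the caps about 2–4 mm away from where the two fixed cameras put them, partly sideways across the row. I corrected for about 1 mm of that.
- **Side camera:** while I pressed caps 2, 3 and 4, the gripper body partly hid the neighbouring cap. Each hidden cap was at its normal height again once the hand had lifted.

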